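# Clamp a microtube rack on the shaker with the cam lever

### The arm

A 6-joint arm with a two-finger parallel gripper is mounted at the origin on a cart in front of the work surface, level with it; the furniture and walls round the work are solid. World frame = base frame: x ahead of the robot, y to its left, z up, the work surface at z = 0. Lengths are in m, angles in degrees, forces in N, time in s.
With the tool pointing down it reaches from about 0.35 to 0.8 m from the base axis. Payload 7.3 kg.
Tool frame: the origin (TCP) lies midway between the tips of the shut fingers; the grasp point (between the pads) lies 19 mm behind it; z points along the fingers, y is the line along which they close (so a half turn about z gives the same grasp; the last joint's range is limited). The gripper opens to 85 mm and grips with 20 to 120 N. Pads are 22 mm wide; open, the fingers measure 114 mm over their backs; the gripper's body (76 mm by 85 mm) begins 54 mm behind the grasp point. The pads swing forward as they close: fully open they stand 13 mm farther back than shut.
Start: joints at [67.781, 19.595, 87.324, -0, 73.075, -8.365], TCP at [0.126, 0.51, 0.231] pointing down, gripper open.
Joint ranges: [-145.02, 145.02], [-44.19, 115.74], [2.07, 154.8], [-57.11, 237.11], [16.16, 152.29], [-177.93, 177.93]. Speed limits (degrees/s): [147.25, 147.25, 180, 180, 180, 180].

### API

Orientations are given as [roll, pitch, yaw] about the fixed x, y, z axes, in that order (R = Rz(yaw) Ry(pitch) Rx(roll)).
In Python, from station import arm, vision, ticket gives the robot as it stands.
- The arm moves only by the tool send_rows, never from a script. Its argument "motion" is a list of rows, each a list of 3 entries, a list of its own where there are three numbers: the turn, a rotation vector about the world's x, y, z in degrees, then the shift along the world's x, y, z in units of 25 mm (1.0 is 25 mm), then the opening, from 0 (shut) to 1 (fully open). A call has 1 to 12 rows; each row shifts and turns the commanded pose from where the row before left it; what a row does not reach is not made up. A row lasts 1/8 s, in which the tool goes at most 62.5 mm and 10.7 degrees, less where a joint would pass 70% of its speed; a pose out of reach is approached as far as the arm can. A call is refused whole if a number of a shift passes 1 or a number of a turn 10.7, either way. A call with a gripper value outside its range is refused whole. The fingers move at their own pace and stop on an object; "newtons" is the grip in N (left out, the last holds). Time passes only in rows, so rows that do not move let the fingers close. It gives the time, the measured TCP pose, the force, the opening and the grip force at its end, in the units of the state.
- arm.get_state(): the state, without advancing time (a new reading comes with each control period).
- vision.get_image(name): name is "side" or "top"; returns the picture (400x640x3 uint8, red, green, blue); there is no depth.
- vision.calibration(name): a dict with "intrinsics" (3x3 intrinsics, pixels), "D" ([k1, k2, p1, p2, k3] as OpenCV has them; the pictures are not rectified), "R" (3x3) and "t" (3): a world point X has camera coordinates R X + t. Camera axes: x right, y down, z forward; pixel columns grow to the right and rows downward; lengths in m; the calibration is good to about 2 mm. A picture is of the moment at which its call begins. calibration takes no time and is no camera call.
- ticket.close_job(): hands the job in; it is judged then, once.
The state is a dict: "time": time; "joints": joint angles; "qvel": joint speeds; "joint_torque": joint torques, N m; "eef_pos": TCP position; "tcp_rot": TCP orientation; "contact_force": force on the tool from outside, world axes, zero at the start; "ft_torque": the same for the moment, N m; "width": opening from 0.0 (shut) to 1.0 (fully open); "grasp_force": force on a finger pad.
Only numpy, scipy, OpenCV 4.12 (cv2) and the standard library are available. Lean on these libraries where they do the work, as an engineer would, in place of code of your own. Each camera call takes 0.05 s, during which the arm holds its last target. There are 200 camera calls.

### The job

Load the orange microtube rack on to the shaker: set it gently flat on the platform between the two low guides and let go, then push the blue jaw along the platform until its rubber foot holds the rack snugly against the end fence, and throw the red cam lever over centre so that it snaps down and the rack stays clamped. Feel your way: never push on the jaw or its lever with more than about 20 N, and leave the timer and the red-capped bottle beside the work where they are.

Things in the scene. Friction and masses are not known exactly. Their poses are not given: they have to be found in the camera images.
- shaker: White bench-top shaker, fixed, housing 160 (x) x 286 (y) mm, with an aluminium platform 112 x 284 mm whose top is 60 mm above the bench. Origin: centre of the underside, on the bench; x to its back (the control panel is on the -x side), y along the platform, away from the end fence, z up.
- fence (a point): Middle of the foot of the fixed fence's face (shaker frame 0, -120, 60 mm). The fence is a bar across the -y end of the platform, 84 mm wide and 20 mm high.
- rack_seat (a point): Where the rack's origin is when it lies flat with its end hard on the fence (shaker frame 0, -61, 60 mm), long side along y, either way round. It goes between two steel guides along y, 5 mm high and 9 mm wide, their inner faces 63 mm apart (x = +-31.5 mm).
- microtube_rack: Orange rack full of closed microtubes, 58 mm (x) x 118 mm (y), its solid body 24 mm high and the coloured caps reaching 30 mm; 0.2 kg. Origin: centre of the underside. Grip it by its long sides (58 mm apart).
- jaw: Blue jaw sliding along the shaker's y, axes parallel to the shaker's. Origin: on the platform, under the middle of its front face (towards the rack). Block 62 mm wide, y = 0 to 40 mm, 30 mm high; behind it a low tail. With the lever open it drags with about 5 N either way and stays where it is left. Travel 60 mm towards the fence; it starts within 12 mm of its rear end.
- push_plate (a point): Middle of the rear face of the upright push plate at the tail's end (jaw frame 0, 72, 18 mm); plate 44 mm wide, 30 mm high, 8 mm thick; push it towards the fence (-y). Pushing the rack along takes 1 to 2 N more than the drag; with the rack on the fence the force climbs. 11 to 14 N here is snug; when let go, up to 5 N of squeeze remains.
- spindle_exit (a point): Where the steel spindle leaves the jaw's front face, 13 mm above the platform. It carries a sprung black rubber foot 36 mm wide, 16 mm high, whose face is 13 to 31 mm ahead: the setting differs each day and is not measured, so feel the foot on to the rack. It gives 1 mm per 12 N. Closing the lever drives it only 1.2 mm further: a foot left over 0.5 mm short does not clamp.
- cam_lever (a joint): Red cam lever on the jaw, turning about an axis along y. 0 = open, standing up and leaning 0.245 rad to the back (+x). It swings over to the front (-x) and down: 1.45 = dead centre, 1.72 = stop (locked), 0.1 rad above level. Starts at 0 to 0.12. It resists with up to 0.5 Nm (8 N at 65 mm) and springs back if let go before dead centre; past it, it snaps home by itself.
- lever_pivot (a point): Middle of the lever's axis (jaw frame 0, 18, 44 mm). The steel cheeks beside its hub rise to 56 mm above the platform. Once the lever is locked the jaw is braked and does not slide.
- lever_end (a point): On the lever's middle line, 70 mm from the axis; the lever ends 76 mm from the axis. It is 9 mm thick in the direction of swing (11 mm from 50 mm outward) and 14 mm wide along y (19 mm from 50 mm outward); the hub's radius is 10.5 mm.
- reagent_d: Bystander: white reagent bottle with a red cap, 44 mm across, 85 mm high; origin at the centre of the underside.
- timer: Bystander: white timer, 62 x 66 x 17 mm; origin at the centre of the underside.

How it is judged:
By the outcome, as a careful person would: the job done as asked, in the order asked, and still so for the second after the job is handed in, with the robot touching nothing.
It also fails if it takes over 66 s, if anything falls off the work surface, if the arm or the gripper's body presses on something with over 40 N, if the wrist force passes 120 N, or if a joint passes its speed limit or range.

## Working session

There is one attempt and no reset: what is moved stays moved. The work goes in short steps, Python scripts to look and compute and a tool call to move; the robot and the scene stay as the last step left them, time stands still between calls to the robot, and variables do not carry over. Pictures are saved under pics/ and viewed, at most 10 in all, crops included, and the job is handed in when it is done.

Besides the shell and the picture viewer there is one more tool, called after ">>>" as a command line: name --argument value ..., lists and objects as JSON in quotes. send_rows: Moves the arm, as the interface text tells. Its arguments: {"type":"object","properties":{"motion":{"type":"array"},"newtons":{"type":"number"}},"required":["motion"]}

```bash
mkdir -p pics; ls; python3 - <<'E'
from station import arm, vision
import cv2
for n in("top","side"):
    im=vision.get_image(n); cv2.imwrite(f"pics/{n}0.png",im[:,:,::-1]); c=vision.calibration(n); print(n,c)
s=arm.get_state(); print({k:s[k] for k in("time","eef_pos","tcp_rot","contact_force","width")})
E
```

```text
pics
top {'intrinsics': array([[501.56397436,   0.        , 330.50805071],
       [  0.        , 501.56397436, 201.07733304],
       [  0.        ,   0.        ,   1.        ]]), 'D': array([-0.13939929,  0.        ,  0.        ,  0.        ,  0.        ]), 'R': array([[-2.47916646e-02, -9.99692589e-01, -3.16519588e-04],
       [-9.93038796e-01,  2.46631222e-02, -1.15176734e-01],
       [ 1.15149133e-01, -2.54110672e-03, -9.93344965e-01]]), 't': array([-0.24059925,  0.56908448,  1.21169105])}
side {'intrinsics': array([[499.50876976,   0.        , 317.56867837],
       [  0.        , 499.50876976, 207.37605372],
       [  0.        ,   0.        ,   1.        ]]), 'D': array([0.02087454, 0.        , 0.        , 0.        , 0.        ]), 'R': array([[ 0.95313906, -0.30251427, -0.0033235 ],
       [-0.14732746, -0.45453723, -0.87845918],
       [ 0.26423578,  0.8377834 , -0.47780585]]), 't': array([-0.60627172,  0.06258142,  1.17090313])}
{'time': 0.1, 'eef_pos': array([0.12556101, 0.50939346, 0.23069109]), 'tcp_rot': array([-1.79921312e+02, -1.11958738e-02,  1.66145784e+02]), 'contact_force': array([ 0.7592623 , -0.75890117,  0.28563383]), 'width': 0.9989729394444183}
```

View pics/top0.png

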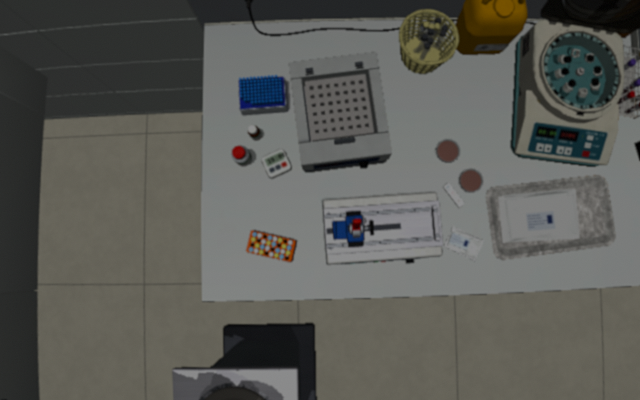

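View pics/side0.png

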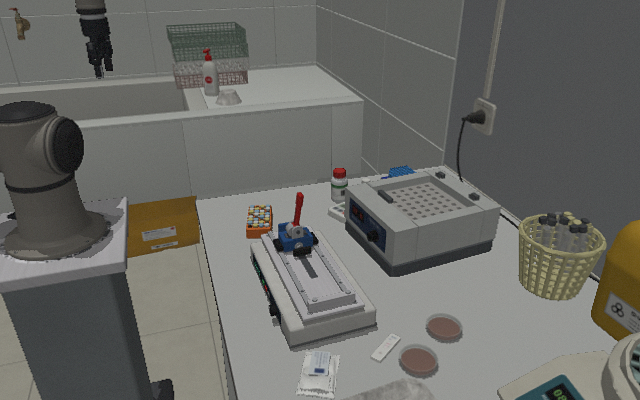

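The top view shows the orange rack at about (271,246), the shaker at (382,228) with the blue jaw at (348,229) on its left end, and the fence on the right at about (437,222). The timer is at (277,163) and the red cap at (240,154). The side view shows the same layout, with the red lever upright at (298,210).

```bash
cat > h.py <<'E'
import numpy as np, cv2
from station import arm, vision
def img(n): return vision.get_image(n)
def ray(n,uv):
    c=vision.calibration(n); p=cv2.undistortPoints(np.array(uv,float).reshape(-1,1,2),c["intrinsics"],c["D"]).reshape(-1,2)
    d=np.c_[p,np.ones(len(p))]@c["R"]; return -c["R"].T@c["t"],d
def onz(n,uv,z):
    o,d=ray(n,uv); return o+d*((z-o[2])/d[:,2])[:,None]
def px(n,X):
    c=vision.calibration(n); return cv2.projectPoints(np.array(X,float).reshape(-1,1,3),cv2.Rodrigues(c["R"])[0],c["t"],c["intrinsics"],c["D"])[0].reshape(-1,2)
def mask(im,lo,hi):
    return cv2.inRange(cv2.cvtColor(im,cv2.COLOR_RGB2HSV),np.array(lo),np.array(hi))
def big(m):
    cs,_=cv2.findContours(m,cv2.RETR_EXTERNAL,cv2.CHAIN_APPROX_NONE); return sorted(cs,key=cv2.contourArea)[::-1]
E
python3 - <<'E'
from h import *
im=cv2.imread("pics/top0.png"); s=cv2.imread("pics/side0.png")
cv2.imwrite("pics/a.png",np.vstack([cv2.resize(im[180:275,235:455],None,fx=3.6,fy=3.6,interpolation=cv2.INTER_CUBIC)]))
cv2.imwrite("pics/b.png",cv2.resize(s[180:350,235:385],None,fx=3.5,fy=3.5,interpolation=cv2.INTER_CUBIC))
# rough
for nm,uv,z in(("rack",(271,246),.03),("shaker tl",(323,197),.06),("bl",(326,264),.06),("tr",(438,192),.06),("br",(441,256),.06)): print(nm,onz("top",[uv],z).round(3))
E
```

```text
rack [[ 0.455 -0.105  0.03 ]]
shaker tl [[ 0.57  -0.237  0.06 ]]
bl [[ 0.408 -0.24   0.06 ]]
tr [[ 0.576 -0.518  0.06 ]]
br [[ 0.42  -0.518  0.06 ]]
```

View pics/a.png

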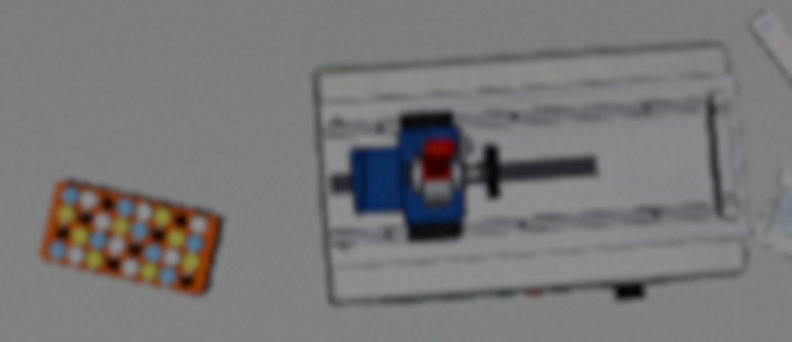

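View pics/b.png

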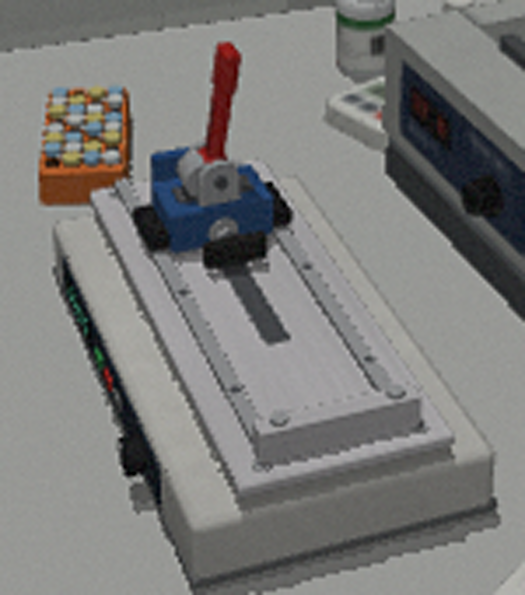

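```bash
cat >> h.py <<'E'
def rect(im,n,z,y0=-.22,y1=-.54,x0=.58,x1=.40,s=1660):
    w=int(abs(y1-y0)*s); h=int(abs(x1-x0)*s)
    X,Y=np.meshgrid(x0+np.sign(x1-x0)*np.arange(h)/s,y0+np.sign(y1-y0)*np.arange(w)/s,indexing="ij")
    p=px(n,np.stack([X,Y,np.full_like(X,z)],-1)).reshape(h,w,2).astype(np.float32)
    return cv2.remap(im,p[...,0],p[...,1],cv2.INTER_CUBIC)
E
python3 - <<'E'
from h import *
a=rect(cv2.imread("pics/top0.png"),"top",.06);b=rect(cv2.imread("pics/side0.png"),"side",.06)
for r in(a,b):
    for k in range(0,17): x=int(k*.02*1660); cv2.line(r,(x,0),(x,5),(0,0,255),1)
    for k in range(0,9): x=int(k*.02*1660); cv2.line(r,(0,x),(5,x),(0,0,255),1)
cv2.imwrite("pics/c.png",np.vstack([a,b]))
top=cv2.imread("pics/top0.png")[:,:,::-1].copy(); hsv=cv2.cvtColor(top,cv2.COLOR_RGB2HSV)
print("cams",ray("top",[(0,0)])[0],ray("side",[(0,0)])[0])
# rack: orange bbox hull top
m=mask(top,(3,120,60),(20,255,255)); m[:, :235]=0; m[:,310:]=0; m[:225]=0;m[275:]=0
h=np.vstack([c for c in big(m) if len(c)>3]); r=cv2.minAreaRect(h); bx=cv2.boxPoints(r); W=onz("top",bx,.024); print("rack box",bx.round(1),W.round(4),W.mean(0), [np.linalg.norm(W[i]-W[i-1]).round(4) for i in range(4)])
for i in range(4): d=W[i]-W[i-1]; print(np.degrees(np.arctan2(d[1],d[0])).round(2))
m=mask(top,(105,120,40),(125,255,255)); m[:,:320]=0;m[:,380:]=0;m[:190]=0;m[270:]=0
ys,xs=np.nonzero(m); print("blue",xs.min(),xs.max(),ys.min(),ys.max())
h=np.vstack(big(m)[:1]); bx=cv2.boxPoints(cv2.minAreaRect(h)); print(bx, onz("top",bx,.09).round(4))
E
```

```text
cams [ 0.41963294 -0.25148165  1.26909635] [ 0.27768671 -1.13592347  0.61242464]
rack box [[245.8 251.3]
 [250.8 229.4]
 [296.2 239.9]
 [291.1 261.7]] [[ 0.4438 -0.0412  0.024 ]
 [ 0.4978 -0.0543  0.024 ]
 [ 0.4692 -0.1671  0.024 ]
 [ 0.4155 -0.1537  0.024 ]] [ 0.45656389 -0.10407602  0.024     ] [np.float64(0.116), np.float64(0.0556), np.float64(0.1164), np.float64(0.0553)]
75.91
-13.68
-104.22
165.9
blue 333 363 215 241
[[333. 215.]
 [363. 215.]
 [363. 241.]
 [333. 241.]] [[ 0.5231 -0.2596  0.09  ]
 [ 0.5213 -0.3304  0.09  ]
 [ 0.4601 -0.3284  0.09  ]
 [ 0.4619 -0.258   0.09  ]]
```

View pics/c.png

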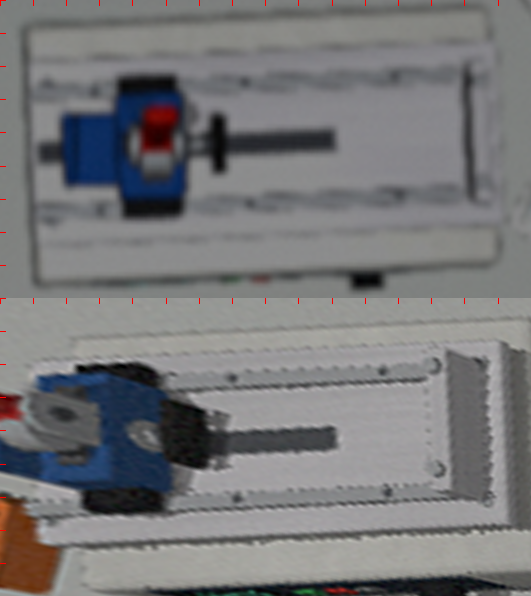

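The rectified z=60 mm views (top camera above, side camera below) agree with each other. The slot centreline runs from about (50,152) to (335,139), which puts the shaker yaw near +2.7°. The fence face shows as a dark line at column ≈467, the lever sits at (160,130) and the jaw block spans columns 118–185. Next I refine this with line fits.

```bash
python3 - <<'E'
from h import *
S=1660
W=lambda c,r:(.58-r/S,-.22-c/S)
g={n:cv2.cvtColor(rect(cv2.imread(f"pics/{n}0.png"),n,.06),cv2.COLOR_BGR2GRAY).astype(float) for n in("top","side")}
def line(P):
    P=np.array(P); k=np.polyfit(P[:,1],P[:,0],1); r=P[:,0]-np.polyval(k,P[:,1]); ok=abs(r)<2*r.std()+1e-9; k=np.polyfit(P[ok,1],P[ok,0],1); return k,r[ok].std()
for n in g:
    P=[]
    for c in range(240,326):
        col=g[n][120:162,c]; w=np.clip(np.median(col)-20-col,0,None); P.append(W(c,120+(w*np.arange(42)).sum()/w.sum()))
    k,e=line(P); print(n,"slot x at y=-.38",np.polyval(k,-.38),"yaw",-np.degrees(np.arctan(k[0])),e)
# long platform edges / housing edges in both views: strongest gradient near guess
def edge(n,f,cs,half=7,sgn=0):
    P=[]
    for c in cs:
        r0=int(f(c)); d=np.diff(cv2.GaussianBlur(g[n],(0,0),1.5)[r0-half:r0+half+1,c]); d=abs(d) if not sgn else sgn*d
        i=d.argmax(); P.append(W(c,r0-half+i+.5))
    k,e=line(P); return np.polyval(k,-.38),-np.degrees(np.arctan(k[0])),e
print("top plat far",edge("top",lambda c:57-15*(c-40)/450,range(60,470)))
print("top plat near",edge("top",lambda c:243-20*(c-40)/450,range(60,470)))
print("side plat near",edge("side",lambda c:525-298+(500-c)*.045-2,range(200,480)))
print("side plat far",edge("side",lambda c:345-298+(470-c)*.04,range(200,420)))
for n,r0 in(("top",(85,105,150,170)),("side",(60,90,150,180))):
    for r in r0: print(n,r,g[n][r,455:515].astype(int).tolist() if n=="top" else g[n][r,425:515:1].astype(int).tolist())
# fence dark line ends
print(g["top"][50:215:2,468].astype(int).tolist())
E
```

```text
top slot x at y=-.38 0.49414126353975607 yaw 2.638920562272164 3.937806338736781e-05<stdin>:10: RuntimeWarning: invalid value encountered in scalar divide
Traceback (most recent call last):
TypeError: expected non-empty vector for x
```

```bash
python3 - <<'E'
from h import *
S=1660
W=lambda c,r:(.58-r/S,-.22-c/S)
g={n:cv2.cvtColor(rect(cv2.imread(f"pics/{n}0.png"),n,.06),cv2.COLOR_BGR2GRAY).astype(float) for n in("top","side")}
def line(P):
    P=np.array(P); k=np.polyfit(P[:,1],P[:,0],1); r=P[:,0]-np.polyval(k,P[:,1]); ok=abs(r)<1.5*r.std()+1e-9; k=np.polyfit(P[ok,1],P[ok,0],1); return k,r[ok].std()
for n in g:
    P=[]
    for c in range(245,326):
        col=g[n][120:162,c]; w=np.clip((col.max()+col.min())/2-col,0,None)
        P.append(W(c,120+(w*np.arange(42)).sum()/w.sum()))
    k,e=line(P); print(n,"slot x at y=-.38",np.polyval(k,-.38),"yaw",-np.degrees(np.arctan(k[0])),e)
def edge(n,f,cs,half=7):
    B=cv2.GaussianBlur(g[n],(0,0),1.5);P=[]
    for c in cs:
        r0=int(f(c)); r1=min(r0+half+1,B.shape[0]); d=abs(np.diff(B[r0-half:r1,c])); P.append(W(c,r0-half+d.argmax()+.5))
    k,e=line(P); return np.polyval(k,-.38),-np.degrees(np.arctan(k[0])),e
print("top plat far",edge("top",lambda c:57-15*(c-40)/450,range(60,470)))
print("top plat near",edge("top",lambda c:243-20*(c-40)/450,range(60,470)))
print("side plat near",edge("side",lambda c:227+(500-c)*.045-2,range(200,480)))
print("side plat far",edge("side",lambda c:47+(470-c)*.04,range(200,420)))
for r in(85,105,150,170): print("top",r,g["top"][r,455:512:2].astype(int).tolist())
for r in(70,110,150,190): print("side",r,g["side"][r,425:515:2].astype(int).tolist())
print(g["top"][50:215:3,468].astype(int).tolist())
E
```

```text
top slot x at y=-.38 0.49415563414013913 yaw 2.642649199248698 3.7123934224528104e-05
side slot x at y=-.38 0.49395035693860184 yaw 2.5537684325621415 0.0001721994400272261
top plat far (np.float64(0.5516237908676674), np.float64(1.8916260508239549), np.float64(0.0014967771467752499))
top plat near (np.float64(0.4394345922211631), np.float64(1.283519027830146), np.float64(0.0019384898804387205))
side plat near (np.float64(0.437536667843115), np.float64(2.4294259294239695), np.float64(0.0005308286897190734))
side plat far (np.float64(0.5500994171276714), np.float64(1.7567680940918677), np.float64(0.0006879280803754332))
top 85 [123, 122, 111, 95, 74, 57, 51, 60, 78, 92, 103, 110, 113, 113, 112, 113, 115, 119, 123, 125, 124, 124, 124, 125, 126, 127, 127, 127, 127]
top 105 [134, 129, 119, 108, 88, 74, 67, 73, 87, 106, 122, 128, 132, 130, 128, 125, 121, 120, 119, 120, 120, 118, 118, 118, 120, 122, 126, 127, 127]
top 150 [135, 134, 128, 115, 99, 75, 59, 55, 66, 85, 105, 123, 129, 133, 131, 128, 125, 121, 119, 119, 120, 121, 118, 117, 119, 122, 124, 127, 128]
top 170 [135, 136, 131, 127, 1
[... 538 characters left out ...]
102, 101, 100, 91, 81]
side 150 [157, 159, 162, 160, 156, 157, 156, 154, 152, 156, 158, 143, 123, 103, 98, 100, 100, 100, 99, 96, 97, 99, 99, 98, 98, 99, 100, 99, 95, 96, 99, 108, 133, 162, 171, 162, 160, 162, 155, 143, 123, 108, 100, 95, 92]
side 190 [135, 136, 138, 146, 155, 157, 156, 158, 160, 151, 149, 151, 142, 123, 106, 100, 98, 101, 103, 104, 102, 98, 96, 98, 100, 100, 98, 98, 101, 103, 99, 101, 130, 161, 171, 164, 161, 161, 159, 157, 144, 122, 102, 98, 100]
[132, 130, 123, 113, 101, 91, 84, 75, 63, 51, 46, 48, 57, 66, 69, 69, 69, 70, 69, 68, 66, 65, 63, 62, 60, 59, 59, 58, 57, 57, 56, 56, 56, 55, 55, 58, 63, 66, 67, 67, 67, 68, 68, 69, 70, 72, 72, 74, 80, 90, 103, 118, 128, 132, 135]
```

Rack: centre (0.4566, −0.104), yaw −14.1°. Shaker: axis x=0.494 at y=−0.38, yaw 2.6°, fence at y≈−0.500. Moving over the rack.

>>> send_rows --motion '[[[0, 0, -3.75], [1, -1, 0], 1], [[0, 0, -3.75], [1, -1, 0], 1], [[0, 0, -3.75], [1, -1, 0], 1], [[0, 0, -3.75], [1, -1, 0], 1], [[0, 0, -3.75], [1, -1, 0], 1], [[0, 0, -3.75], [1, -1, 0], 1], [[0, 0, -3.75], [1, -1, 0], 1], [[0, 0, -3.75], [1, -1, 0], 1], [[0, 0, -3.75], [1, -1, 0], 1], [[0, 0, -3.75], [1, -1, 0], 1], [[0, 0, -3.75], [1, -1, 0], 1], [[0, 0, -3.75], [1, -1, 0], 1]]' --newtons 30

```text
time: 1.6
eef_pos: [0.4262, 0.2088, 0.231]
tcp_rot: [-180.0, -0.0, 121.0]
contact_force: [0.5, 1.1, 0.2]
width: 0.997
grasp_force: 0.0
```

>>> send_rows --motion '[[[0, 0, -3.75], [0.1, -1, 0], 1], [[0, 0, -3.75], [0.1, -1, 0], 1], [[0, 0, -3.75], [0.1, -1, 0], 1], [[0, 0, -3.75], [0.1, -1, 0], 1], [[0, 0, -3.75], [0.1, -1, 0], 1], [[0, 0, -3.75], [0.1, -1, -0.4], 1], [[0, 0, -3.75], [0.1, -1, -0.4], 1], [[0, 0, -3.75], [0.1, -1, -0.4], 1], [[0, 0, -3.75], [0.1, -1, -0.4], 1], [[0, 0, -3.75], [0.1, -1, -0.4], 1], [[0, 0, -3.75], [0.1, -1, -0.4], 1], [[0, 0, -3.75], [0.1, -1, -0.4], 1]]'

```text
time: 3.1
eef_pos: [0.4555, -0.091, 0.1607]
tcp_rot: [-180.0, -0.0, 76.0]
contact_force: [0.6, 0.3, -0.4]
width: 1.0
grasp_force: 0.0
```

>>> send_rows --motion '[[[0, 0, 0], [0.04, -0.52, -0.8], 1], [[0, 0, 0], [0, 0, -0.8], 1], [[0, 0, 0], [0, 0, -0.8], 1], [[0, 0, 0], [0, 0, -0.8], 1], [[0, 0, 0], [0, 0, -0.8], 1], [[0, 0, 0], [0, 0, -0.8], 1], [[0, 0, 0], [0, 0, -0.8], 1], [[0, 0, 0], [0, 0, -0.4], 1], [[0, 0, 0], [0, 0, -0.3], 1], [[0, 0, 0], [0, 0, 0], 0.55], [[0, 0, 0], [0, 0, 0], 0.55], [[0, 0, 0], [0, 0, 0], 0.5]]' --newtons 30

```text
time: 4.6
eef_pos: [0.457, -0.1034, 0.0043]
tcp_rot: [179.9, 0.0, 76.1]
contact_force: [0.3, 0.2, 0.6]
width: 0.671
grasp_force: 33.3
```

>>> send_rows --motion '[[[0, 0, 0], [0, 0, 0], 0.5], [[0, 0, 0], [0, 0, 0], 0.5], [[0, 0, 0], [0, 0, 0], 0.5], [[0, 0, 0], [0, 0, 0], 0.5]]'

```text
time: 5.1
eef_pos: [0.4571, -0.1034, 0.0043]
tcp_rot: [179.9, 0.0, 76.1]
contact_force: [0.0, 0.0, 5.1]
width: 0.672
grasp_force: 33.8
```

>>> send_rows --motion '[[[0, 0, 0], [0, 0, 0.4], 0.5], [[0, 0, 0], [0, 0, 0.8], 0.5], [[0, 0, 0], [0, 0, 1], 0.5], [[0, 0, 0], [0, 0, 1], 0.5], [[0, 0, 0], [0, 0, 1], 0.5], [[0, 0, 0], [0, 0, 1], 0.5], [[0, 0, 0], [0, 0, 1], 0.5], [[0, 0, 0], [0, 0, 1], 0.5], [[0, 0, 0], [0, 0, 0.8], 0.5], [[0, 0, 0], [0, 0, 0.6], 0.5], [[0, 0, 1.5], [0.1, -0.5, 0], 0.5], [[0, 0, 1.5], [0.1, -0.8, 0], 0.5]]'

```text
time: 6.6
eef_pos: [0.4612, -0.1355, 0.2191]
tcp_rot: [-180.0, -0.0, 79.3]
contact_force: [0.5, -0.2, -2.2]
width: 0.672
grasp_force: 33.1
```

>>> send_rows --motion '[[[0, 0, 1.5], [0.14, -1, 0], 0.5], [[0, 0, 1.5], [0.14, -1, 0], 0.5], [[0, 0, 1.5], [0.14, -1, 0], 0.5], [[0, 0, 1.5], [0.14, -1, 0], 0.5], [[0, 0, 1.5], [0.14, -1, 0], 0.5], [[0, 0, 1.5], [0.14, -1, 0], 0.5], [[0, 0, 1.5], [0.14, -1, 0], 0.5], [[0, 0, 1.5], [0.14, -1, 0], 0.5], [[0, 0, 1.5], [0.14, -1, 0], 0.5], [[0, 0, 0], [0.12, -1, 0], 0.5], [[0, 0, 0], [0, -1, 0], 0.5], [[0, 0, 0], [0, -1, 0], 0.5]]'

```text
time: 8.1
eef_pos: [0.4958, -0.436, 0.2184]
tcp_rot: [-179.9, -0.1, 92.7]
contact_force: [-0.1, 0.0, -2.1]
width: 0.673
grasp_force: 33.0
```

>>> send_rows --motion '[[[0, 0, 0], [0.03, 0, -0.8], 0.5], [[0, 0, 0], [0, 0, -0.9], 0.5], [[0, 0, 0], [0, 0, -0.9], 0.5], [[0, 0, 0], [0, 0, -0.9], 0.5], [[0, 0, 0], [0, 0, -0.9], 0.5], [[0, 0, 0], [0, 0, -0.6], 0.5], [[0, 0, 0], [0, 0, 0], 0.5], [[0, 0, 0], [0, 0, 0], 0.5]]'

```text
time: 9.1
eef_pos: [0.4973, -0.4361, 0.0948]
tcp_rot: [179.9, 0.1, 92.7]
contact_force: [-0.5, -0.0, -2.3]
width: 0.671
grasp_force: 33.0
```

```bash
python3 - <<'E'
from h import *
print(arm.get_state()["eef_pos"].round(4))
im={n:img(n) for n in("top","side")}
for n in im: cv2.imwrite(f"pics/{n}1.png",im[n][:,:,::-1])
c=cv2.resize(im["side"][210:330,265:385,::-1],None,fx=4.5,fy=4.5,interpolation=cv2.INTER_CUBIC)
# overlay predicted rack underside edge lines at TCP pose
cv2.imwrite("pics/d.png",c)
E
```

```text
[ 0.4973 -0.4361  0.0948]
```

View pics/d.png

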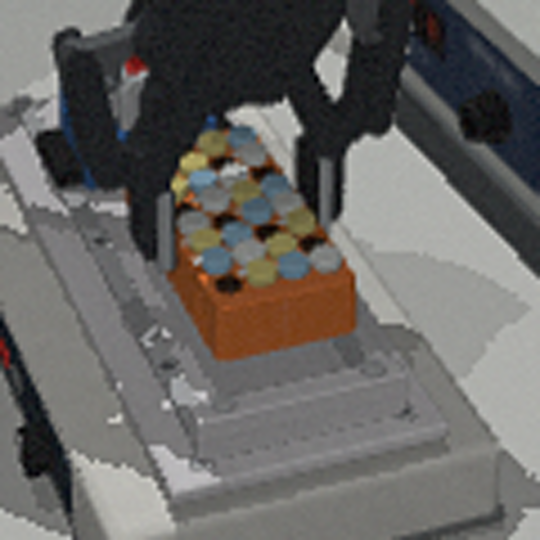

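The rack hangs in the gripper above the guides. The bottom corners of its front face are at about (313.4,290) and (343.9,283.3) in the side image. Now casting those rays.

```bash
python3 - <<'E'
from h import *
s=cv2.imread("pics/side1.png")[:,:,::-1].copy()
m=mask(s,(3,140,50),(18,255,255)); m[:,:300]=0;m[:,350:]=0; m[:260]=0;m[300:]=0
c=big(m)[0]; p=cv2.approxPolyDP(cv2.convexHull(c),1.5,True).reshape(-1,2); print(p.tolist())
uv=[(313.0,290),(344.0,283.2)]
P=onz("side",uv,.0905); print(P, np.linalg.norm(P[1]-P[0]), np.degrees(np.arctan2(*(P[1]-P[0])[[1,0]])))
# expected from TCP
from math import *
a=radians(2.65); t=np.array([.4973,-.4361]); ex=np.array([cos(a),sin(a)]); ey=np.array([-sin(a),cos(a)])
E=[np.r_[t-.059*ey+k*.029*ex,.0905] for k in(-1,1)]; print(E, px("side",E))
print("axis x here",.494-.0458*(-.4361+.38))
# guide edges in side image at fence-near: bright/dark, predicted px of guide inner faces top edges for visual check
E
```

```text
[[343, 282], [313, 289], [302, 271], [304, 261], [341, 268], [343, 271]]
[[ 0.47135005 -0.49469491  0.0905    ]
 [ 0.52726131 -0.49312119  0.0905    ]] 0.05593339521717266 1.6122643808920736
[array([ 0.47105886, -0.49637771,  0.0905    ]), array([ 0.52899684, -0.4936961 ,  0.0905    ])] [[313.13020933 290.63038704]
 [345.07091296 283.2057132 ]]
axis x here 0.49656938
```

>>> send_rows --motion '[[[0, 0, 0], [-0.02, 0, -0.4], 0.5], [[0, 0, 0], [0, 0, -0.4], 0.5], [[0, 0, 0], [0, 0, -0.2], 0.5], [[0, 0, 0], [0, 0, -0.08], 0.5], [[0, 0, 0], [0, 0, -0.05], 0.5], [[0, 0, 0], [0, 0, 0], 0.5], [[0, 0, 0], [0, 0, 0], 0.5]]'

```text
time: 10.07
eef_pos: [0.4966, -0.4359, 0.0659]
tcp_rot: [180.0, 0.0, 92.6]
contact_force: [-0.4, -0.3, -2.1]
width: 0.672
grasp_force: 33.1
```

>>> send_rows --motion '[[[0, 0, 0], [0, 0, -0.02], 0.5], [[0, 0, 0], [0, 0, -0.02], 0.5], [[0, 0, 0], [0, 0, 0], 0.5]]'

```text
time: 10.45
eef_pos: [0.4964, -0.4357, 0.0645]
tcp_rot: [180.0, -0.0, 92.6]
contact_force: [-0.5, -0.4, -2.8]
width: 0.671
grasp_force: 33.1
```

>>> send_rows --motion '[[[0, 0, 0], [0, 0, -0.02], 0.5], [[0, 0, 0], [0, 0, 0], 0.5], [[0, 0, 0], [0, 0, 0], 0.5]]'

```text
time: 10.82
eef_pos: [0.4965, -0.4358, 0.0644]
tcp_rot: [180.0, 0.0, 92.6]
contact_force: [-1.3, 0.7, 0.8]
width: 0.674
grasp_force: 33.5
```

>>> send_rows --motion '[[[0, 0, 0], [0, 0, -0.01], 0.5], [[0, 0, 0], [0, 0, 0], 0.75], [[0, 0, 0], [0, 0, 0], 0.9], [[0, 0, 0], [0, 0, 0], 1], [[0, 0, 0], [0, 0, 0], 1], [[0, 0, 0], [0, 0, 0], 1], [[0, 0, 0], [0, 0, 0.3], 1], [[0, 0, 0], [0, 0, 0.6], 1], [[0, 0, 0], [0, 0, 1], 1], [[0, 0, 0], [0, 0, 1], 1], [[0, 0, 0], [0, 0, 1], 0.5], [[0, 0, 0], [0, 0, 1], 0]]'

```text
time: 12.32
eef_pos: [0.4966, -0.4358, 0.1887]
tcp_rot: [179.9, 0.1, 92.7]
contact_force: [0.3, -0.2, -0.7]
width: 0.606
grasp_force: 0.0
```

```bash
python3 - <<'E'
from h import *
s=arm.get_state(); print(s["eef_pos"].round(4),s["contact_force"].round(1),s["width"])
im={n:img(n) for n in("top","side")}
for n in im: cv2.imwrite(f"pics/{n}2.png",im[n][:,:,::-1])
c=cv2.resize(im["side"][175:330,260:385,::-1],None,fx=3.6,fy=3.6,interpolation=cv2.INTER_CUBIC)
cv2.imwrite("pics/e.png",c)
E
```

```text
[ 0.4966 -0.4358  0.1887] [ 0.3 -0.2 -0.7] 0.6062220081594962
```

View pics/e.png

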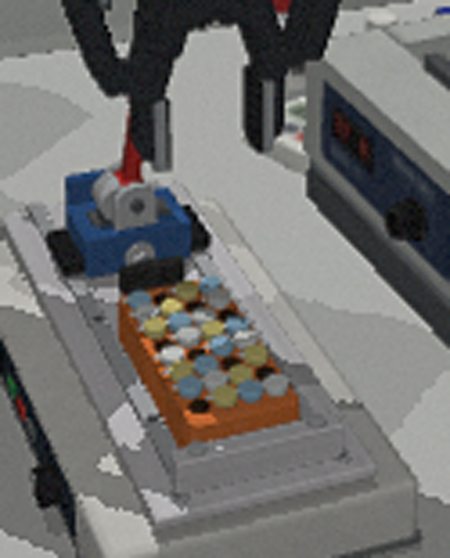

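The rack lies flat between the guides, with a small gap to the fence. The jaw foot is a few mm behind it. Moving behind the push plate with the fingers shut.

>>> send_rows --motion '[[[0, 0, 0], [0, 0, 0.8], 0], [[0, 0, 0], [-0.04, 0.7, 0.2], 0], [[0, 0, 0], [-0.04, 1, 0], 0], [[0, 0, 0], [-0.04, 1, 0], 0], [[0, 0, 0], [-0.04, 1, 0], 0], [[0, 0, 0], [-0.04, 1, 0], 0], [[0, 0, 0], [-0.04, 1, 0], 0], [[0, 0, 0], [-0.04, 1, 0], 0], [[0, 0, 0], [-0.04, 1, 0], 0], [[0, 0, 0], [0, 0.3, 0], 0], [[0, 0, 0], [0, 0, -0.6], 0], [[0, 0, 0], [0, 0, -1], 0]]'

```text
time: 13.92
eef_pos: [0.4888, -0.2366, 0.1706]
tcp_rot: [179.9, 0.1, 92.6]
contact_force: [-0.2, -0.2, -0.4]
width: -0.002
grasp_force: 0.0
```

>>> send_rows --motion '[[[0, 0, 0], [0, 0, -1], 0], [[0, 0, 0], [0, 0, -1], 0], [[0, 0, 0], [0, 0, -1], 0], [[0, 0, 0], [0, 0, -0.7], 0], [[0, 0, 0], [0, 0, -0.3], 0], [[0, 0, 0], [0, 0, 0], 0]]'

```text
time: 14.68
eef_pos: [0.4881, -0.236, 0.0705]
tcp_rot: [-179.9, -0.0, 92.6]
contact_force: [0.7, -0.4, -0.0]
width: 0.0
grasp_force: 0.0
```

>>> send_rows --motion '[[[0, 0, 0], [0.004, -0.08, 0], 0], [[0, 0, 0], [0.004, -0.08, 0], 0], [[0, 0, 0], [0.004, -0.08, 0], 0], [[0, 0, 0], [0.004, -0.08, 0], 0], [[0, 0, 0], [0.004, -0.08, 0], 0], [[0, 0, 0], [0.004, -0.08, 0], 0], [[0, 0, 0], [0.004, -0.08, 0], 0], [[0, 0, 0], [0.004, -0.08, 0], 0]]'

```text
time: 15.68
eef_pos: [0.4892, -0.2508, 0.0714]
tcp_rot: [-180.0, -0.1, 92.6]
contact_force: [-0.3, 5.1, 2.9]
width: 0.004
grasp_force: 2.6
```

>>> send_rows --motion '[[[0, 0, 0], [0.004, -0.08, 0], 0], [[0, 0, 0], [0.004, -0.08, 0], 0], [[0, 0, 0], [0.004, -0.08, 0], 0], [[0, 0, 0], [0.004, -0.08, 0], 0], [[0, 0, 0], [0.004, -0.08, 0], 0]]'

```text
time: 16.3
eef_pos: [0.4896, -0.2607, 0.0714]
tcp_rot: [-180.0, -0.1, 92.7]
contact_force: [1.0, 4.3, 3.2]
width: 0.002
grasp_force: 2.6
```

>>> send_rows --motion '[[[0, 0, 0], [0.004, -0.08, 0], 0], [[0, 0, 0], [0.004, -0.08, 0], 0], [[0, 0, 0], [0.004, -0.08, 0], 0], [[0, 0, 0], [0.002, -0.04, 0], 0]]'

```text
time: 16.8
eef_pos: [0.4899, -0.2679, 0.0714]
tcp_rot: [-180.0, -0.1, 92.6]
contact_force: [1.0, 6.1, 3.8]
width: -0.003
grasp_force: 3.1
```

>>> send_rows --motion '[[[0, 0, 0], [0.002, -0.04, 0], 0], [[0, 0, 0], [0.002, -0.04, 0], 0], [[0, 0, 0], [0.002, -0.04, 0], 0]]'

```text
time: 17.18
eef_pos: [0.4901, -0.2707, 0.0714]
tcp_rot: [-180.0, -0.1, 92.7]
contact_force: [-0.8, 6.5, 3.9]
width: 0.002
grasp_force: 3.1
```

>>> send_rows --motion '[[[0, 0, 0], [0.002, -0.04, 0], 0], [[0, 0, 0], [0.002, -0.04, 0], 0]]'

```text
time: 17.42
eef_pos: [0.4902, -0.2726, 0.0714]
tcp_rot: [-180.0, -0.1, 92.7]
contact_force: [0.2, 6.4, 3.5]
width: 0.0
grasp_force: 3.1
```

>>> send_rows --motion '[[[0, 0, 0], [0.001, -0.02, 0], 0], [[0, 0, 0], [0.001, -0.02, 0], 0]]'

```text
time: 17.68
eef_pos: [0.4902, -0.2736, 0.0714]
tcp_rot: [-180.0, -0.1, 92.7]
contact_force: [-0.3, 5.1, 3.5]
width: 0.0
grasp_force: 3.1
```

>>> send_rows --motion '[[[0, 0, 0], [0.001, -0.02, 0], 0], [[0, 0, 0], [0.001, -0.02, 0], 0]]'

```text
time: 17.92
eef_pos: [0.4902, -0.274, 0.0714]
tcp_rot: [-180.0, -0.2, 92.7]
contact_force: [0.1, 9.7, 6.0]
width: 0.004
grasp_force: 4.7
```

>>> send_rows --motion '[[[0, 0, 0], [0.001, -0.02, 0], 0], [[0, 0, 0], [0, 0, 0], 0]]'

```text
time: 18.18
eef_pos: [0.4902, -0.2742, 0.0714]
tcp_rot: [-180.0, -0.2, 92.7]
contact_force: [-0.2, 10.1, 5.5]
width: 0.005
grasp_force: 4.9
```

>>> send_rows --motion '[[[0, 0, 0], [0.001, -0.02, 0], 0], [[0, 0, 0], [0, 0, 0], 0]]'

```text
time: 18.42
eef_pos: [0.4902, -0.2743, 0.0714]
tcp_rot: [-179.9, -0.2, 92.7]
contact_force: [-0.4, 11.0, 6.4]
width: 0.001
grasp_force: 5.6
```

>>> send_rows --motion '[[[0, 0, 0], [0.001, -0.02, 0], 0], [[0, 0, 0], [0, 0, 0], 0]]'

```text
time: 18.68
eef_pos: [0.4902, -0.2744, 0.0714]
tcp_rot: [-179.9, -0.3, 92.7]
contact_force: [0.3, 11.9, 6.7]
width: -0.002
grasp_force: 6.3
```

>>> send_rows --motion '[[[0, 0, 0], [0, -0.01, 0], 0], [[0, 0, 0], [0, 0, 0], 0]]'

```text
time: 18.92
eef_pos: [0.4902, -0.2745, 0.0714]
tcp_rot: [-179.9, -0.3, 92.7]
contact_force: [0.1, 13.3, 8.1]
width: -0.0
grasp_force: 6.7
```

Snug at about 12.5 N. Backing off, then locating the lever.

>>> send_rows --motion '[[[0, 0, 0], [0, 0.06, 0], 0], [[0, 0, 0], [0, 0.2, 0], 0], [[0, 0, 0], [0, 0.5, 0], 0], [[0, 0, 0], [0, 0, 0.8], 0], [[0, 0, 0], [0, 0, 1], 0], [[0, 0, 0], [0, 0, 1], 0], [[0, 0, 0], [0, 0, 1], 0], [[0, 0, 0], [0.2, 0, 1], 0], [[0, 0, 0], [1, 0, 0.9], 0], [[0, 0, 0], [1, 0, 0], 0]]'

```text
time: 20.18
eef_pos: [0.5469, -0.2587, 0.2162]
tcp_rot: [179.8, 0.2, 92.6]
contact_force: [-0.1, 0.2, -0.5]
width: -0.003
grasp_force: 0.0
```

```bash
python3 - <<'E'
from h import *
s=arm.get_state(); print(s["eef_pos"].round(4),s["contact_force"].round(1),s["time"])
im={n:img(n) for n in("top","side")}
for n in im: cv2.imwrite(f"pics/{n}3.png",im[n][:,:,::-1])
for n in im:
    m=mask(im[n],(0,150,60),(8,255,255))|mask(im[n],(172,150,60),(180,255,255))
    a=px(n,[[.494,-.34,.15]])[0]; 
    for c in big(m):
        r=cv2.boundingRect(c)
        if cv2.contourArea(c)>15 and np.hypot(*(c.reshape(-1,2).mean(0)-a))<60: print(n,r,c.reshape(-1,2).mean(0).round(1), "topmost",c.reshape(-1,2)[c.reshape(-1,2)[:,1].argmin()])
for y in(-.335,-.34,-.345):
  print(y,[ (n,px(n,[[.492,y,.104],[.5105,y,.178]]).round(1).tolist()) for n in im])
m=mask(im["top"],(105,120,40),(125,255,255)); m[:,:320]=0;m[:,390:]=0;m[:190]=0;m[270:]=0
ys,xs=np.nonzero(m); print("blue",xs.min(),xs.max()); print(onz("top",[(xs.min()-.5,228),(xs.max()+.5,228)],.09).round(4))
v=cv2.resize(im["top"][190:270,310:450,::-1],None,fx=4.5,fy=4.5,interpolation=cv2.INTER_CUBIC); cv2.imwrite("pics/f.png",v)
E
```

```text
[ 0.5469 -0.2587  0.2162] [-0.1  0.2 -0.5] 20.175
top (366, 218, 8, 5) [369.9 220.1] topmost [369 218]
side (296, 199, 12, 34) [302.3 215.9] topmost [302 199]
side (333, 168, 13, 10) [339.  172.4] topmost [335 168]
-0.335 [('top', [[365.8, 227.0], [367.9, 216.4]]), ('side', [[298.9, 233.6], [307.5, 198.5]])]
-0.34 [('top', [[367.9, 226.9], [370.1, 216.3]]), ('side', [[299.6, 234.9], [308.3, 199.7]])]
-0.345 [('top', [[370.1, 226.9], [372.4, 216.2]]), ('side', [[300.3, 236.2], [309.0, 200.8]])]
blue 346 375
[[ 0.4917 -0.2882  0.09  ]
 [ 0.4899 -0.3589  0.09  ]]
```

View pics/f.png

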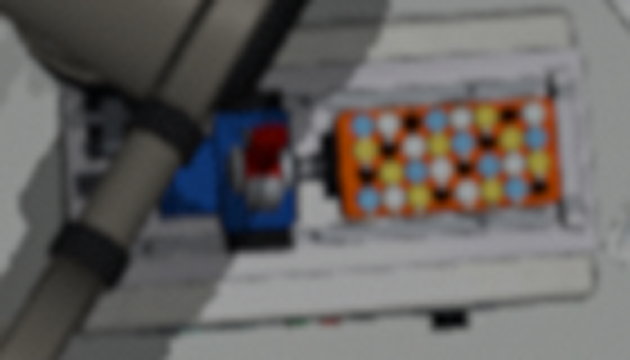

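The rack is on the fence (right end, column ≈560) with the black foot touching it. The lever end is at top pixel ≈(369.5,219), so the pivot is at y ≈ −0.3405. Approaching the lever from +x.

>>> send_rows --motion '[[[0, 0, 0], [0, -0.8, 0], 0], [[0, 0, 0], [0, -1, 0], 0], [[0, 0, 0], [0, -1, 0], 0], [[0, 0, 0], [0, -0.47, 0], 0], [[0, 0, 0], [0, 0, -0.7], 0], [[0, 0, 0], [0, 0, -0.7], 0], [[0, 0, 0], [0, 0, -0.5], 0], [[0, 0, 0], [0, 0, -0.15], 0], [[0, 0, 0], [-0.2, 0, 0], 0], [[0, 0, 0], [-0.2, 0, 0], 0], [[0, 0, 0], [0, 0, 0], 0]]'

```text
time: 21.65
eef_pos: [0.5353, -0.3405, 0.1633]
tcp_rot: [180.0, 0.0, 92.6]
contact_force: [-0.9, -0.7, 0.8]
width: -0.004
grasp_force: 0.0
```

>>> send_rows --motion '[[[0, 0, 0], [-0.12, 0, 0], 0], [[0, 0, 0], [-0.12, 0, 0], 0], [[0, 0, 0], [-0.12, 0, 0], 0], [[0, 0, 0], [-0.12, 0, 0], 0]]'

```text
time: 22.15
eef_pos: [0.5233, -0.3402, 0.1626]
tcp_rot: [180.0, -0.0, 92.6]
contact_force: [-0.1, 0.2, -0.3]
width: -0.001
grasp_force: 0.3
```

>>> send_rows --motion '[[[0, 0, 0], [-0.12, 0, 0], 0], [[0, 0, 0], [-0.12, 0, 0], 0], [[0, 0, 0], [-0.12, 0, 0], 0]]'

```text
time: 22.52
eef_pos: [0.5145, -0.3403, 0.1627]
tcp_rot: [180.0, 0.0, 92.6]
contact_force: [1.0, 0.1, 0.8]
width: -0.001
grasp_force: 0.7
```

>>> send_rows --motion '[[[0, 0, 0], [-0.16, -0.008, 0], 0], [[0, 0, 0], [-0.16, -0.008, 0], 0], [[0, 0, 0], [-0.16, -0.008, 0], 0], [[0, 0, 0], [-0.17, -0.008, 0], 0], [[0, 0, 0], [-0.17, -0.008, 0], 0]]'

```text
time: 23.15
eef_pos: [0.4941, -0.3412, 0.1623]
tcp_rot: [180.0, -0.0, 92.6]
contact_force: [5.8, -0.4, -2.4]
width: -0.005
grasp_force: 2.6
```

>>> send_rows --motion '[[[0, 0, 0], [-0.17, -0.008, -0.06], 0], [[0, 0, 0], [-0.17, -0.008, -0.06], 0], [[0, 0, 0], [-0.17, -0.008, -0.06], 0], [[0, 0, 0], [-0.16, -0.008, -0.07], 0]]'

```text
time: 23.65
eef_pos: [0.4779, -0.3422, 0.1575]
tcp_rot: [179.8, 0.1, 92.6]
contact_force: [6.0, 2.3, 7.1]
width: 0.004
grasp_force: 4.0
```

Forces are about 9 N and the path follows the arc as planned. Continuing.

>>> send_rows --motion '[[[0, 0, 0], [-0.14, -0.007, -0.11], 0], [[0, 0, 0], [-0.14, -0.007, -0.11], 0], [[0, 0, 0], [-0.14, -0.007, -0.12], 0], [[0, 0, 0], [-0.15, -0.007, -0.12], 0]]'

```text
time: 24.15
eef_pos: [0.4634, -0.3434, 0.1466]
tcp_rot: [179.9, 0.1, 92.6]
contact_force: [1.6, 1.3, 10.8]
width: 0.0
grasp_force: 4.5
```

>>> send_rows --motion '[[[0, 0, 0], [-0.1, -0.005, -0.15], 0], [[0, 0, 0], [-0.1, -0.005, -0.15], 0], [[0, 0, 0], [-0.1, -0.005, -0.15], 0], [[0, 0, 0], [-0.1, -0.005, -0.15], 0]]'

```text
time: 24.65
eef_pos: [0.4521, -0.3438, 0.1301]
tcp_rot: [-179.9, 0.1, 92.6]
contact_force: [-0.3, -1.7, 2.6]
width: 0.0
grasp_force: 1.3
```

>>> send_rows --motion '[[[0, 0, 0], [-0.05, 0, -0.11], 0], [[0, 0, 0], [-0.05, 0, -0.11], 0], [[0, 0, 0], [-0.03, 0, -0.1], 0], [[0, 0, 0], [0, 0, 0], 0]]'

```text
time: 25.15
eef_pos: [0.4495, -0.3429, 0.1213]
tcp_rot: [-180.0, -0.1, 92.6]
contact_force: [0.3, 0.1, 0.2]
width: 0.0
grasp_force: 0.0
```

Force is zero, so the lever has snapped home. Retreating and checking.

>>> send_rows --motion '[[[0, 0, 0], [0, 0, 0.6], 0], [[0, 0, 0], [0, 0, 1], 0], [[0, 0, 0], [0, 0, 1], 0], [[0, 0, 0], [0, 0, 1], 0], [[0, 0, 0], [0, 0.5, 1], 0], [[0, 0, 0], [0, 1, 0], 0], [[0, 0, 0], [0, 1, 0], 0], [[0, 0, 0], [0, 1, 0], 0], [[0, 0, 0], [0, 1, 0], 0], [[0, 0, 0], [0, 1, 0], 0]]'

```text
time: 26.4
eef_pos: [0.4498, -0.2045, 0.2375]
tcp_rot: [180.0, 0.0, 92.7]
contact_force: [-0.7, -0.4, -0.2]
width: -0.001
grasp_force: 0.0
```

```bash
python3 - <<'E'
from h import *
im={n:img(n) for n in("top","side")}
a=cv2.resize(im["side"][150:320,240:390],(0,0),fx=3.4,fy=3.4,interpolation=cv2.INTER_CUBIC)
b=cv2.resize(im["top"][140:270,225:450],(0,0),fx=1.25,fy=1.25)
b=cv2.copyMakeBorder(b,0,a.shape[0]-b.shape[0],0,0,cv2.BORDER_CONSTANT)
cv2.imwrite("pics/g.png",np.hstack([a,b])[:,:,::-1])
E
```

```text
(no output)
```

View pics/g.png

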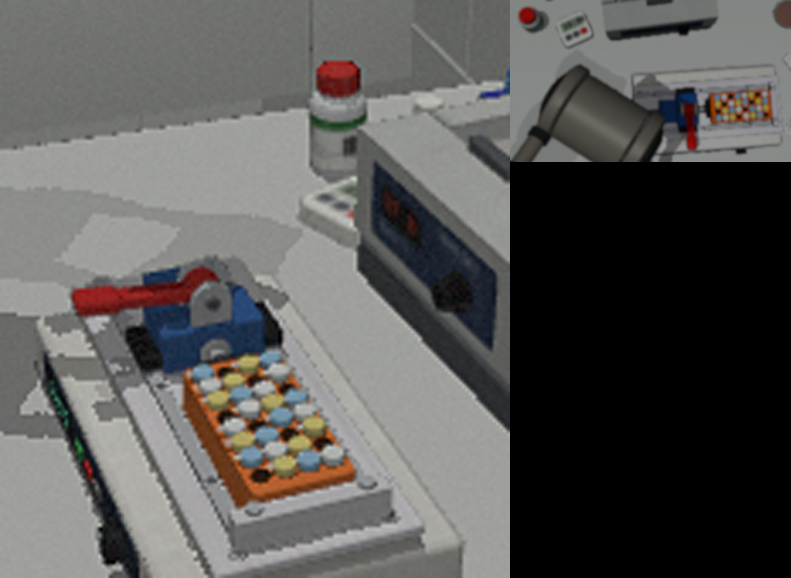

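The lever lies nearly level towards the panel side, from (80,300) to (210,285), so it is locked. The rack is clamped against the fence, and the bottle and timer have not moved. Handing in.

```bash
python3 -c "
from station import ticket
print(ticket.close_job())"
```

```text
the job is handed in; nothing more can be done
None
```

The rack is flat between the guides and clamped against the fence with the cam lever locked; the jaw was pushed up at about 13 N, the timer and bottle look unmoved, and the job was handed in at about 26 s (no verdict was returned).

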